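# Slide the slide tray under the scanner's low bridge

### The job

Load the slide scanner by pushing the orange slide tray along the white deck, under the low white bridge, until it lies snug in the corner: long side flat against the blue guide rail and leading end against the red end stop. Only push it with the fingers - do not lift, tip or carry it - and do not knock the gripper against the bridge. Leave the bottle, the jar and the slide box where they stand, and finish with the hand clear.

Things in the scene. Friction and masses are not known exactly. Their poses are not given: they have to be found in the camera images.
- deck: Fixed white scanner deck on the bench; place and yaw vary. Its +x is the way the tray slides in (roughly the robot's left). Origin on the bench surface; deck axes, mm: slab x -280 to 170, y -100 to 120, top 12 above the bench. Blue guide rail along x, -255 to 145, guiding face at y = -65 facing +y. Red end stop, face at x = 140 facing -x, y -65 to 53. Rail and stop rise 10 above the deck.
- home (a point): Point on the deck's top (z = 12 mm) where the tray's origin lies when the tray is fully home in the corner of rail and stop: deck x = 65, y = -13 mm. Axes as the deck's; the tray at home has the same yaw. Its trailing end then sticks out 30 mm in front of the bridge.
- bridge: Fixed white bridge over the deck, black strip on top. Same origin and axes as the deck (mm): spans x 20 to 130, y -101 to 81, top 57 above the bench. The tunnel is open from the rail (y = -65) to the other leg (y = 51); its ceiling is 18 above the deck, 4 over the tray.
- tray: Loose flat orange tray with four glass slides, outside a plain block 150 long (its x), 104 wide (its y), 14 high, about 0.25 kg. Origin at the centre of its underside, which rests on the deck. It starts ahead of the bridge (deck x -150 to -115), askew by up to 0.25 rad (its x roughly along deck x), its nearest corner 9 to 51 mm from the rail.
- amber_bottle: Loose amber bottle with a blue cap, 56 diameter, about 110 to 130 high, standing on the bench beside the deck, outside the rail or beyond the end stop. Origin at the centre of its foot. Leave it alone.
- red_jar: Loose white jar with a red cap, 48 diameter, 70 to 85 high, standing on the bench beside the deck, likewise. Origin at the centre of its foot. Leave it alone.
- slide_box: Loose blue box for slides, 85 (its x) by 50 by 30 high, on the bench beside the deck, likewise. Origin at the centre of its underside. Leave it alone.
Mind the look-alikes: they are no part of the job. There is more than one size of the tray; the one meant has the size given above.

How it is judged:
On the way:
1. the tray's leading end has entered under the bridge, flat on the deck (x of tray in the frame of deck between -0.04 and 0.055 m and z of tray in the frame of deck below 0.015 m and angle between tray's own z axis and vertical below 0.06 rad), for 0.1 s.
At the end, for the whole second after the job is handed in: The tray rests flat and still on the deck under the bridge, within 4 mm of its home against the rail and within 4 mm of its home against the end stop, square to the rail within 0.05 rad; bottle, jar and slide box within 15 mm of where they stood (x of tray in the frame of deck between 0.061 and 0.069 m and y of tray in the frame of deck between -0.017 and -0.009 m and z of tray in the frame of deck between 0.01 and 0.014 m and angle between the x axis of tray and the x axis of deck, either way round below 0.05 rad and angle between tray's own z axis and vertical below 0.03 rad and linear speed of tray below 0.01 m/s and distance of each of amber_bottle, red_jar, slide_box from where it was at the start of the episode below 0.015 m); the robot touches nothing.
It fails at once if the tray is lifted off the deck (more than 6 mm) (z of tray in the frame of deck above 0.018 m).
It fails at once if the tray is tipped (more than 0.1 rad) (angle between tray's own z axis and vertical above 0.1 rad).
It fails at once if the robot knocks against the bridge (more than 8 N) (contact force between any of the arm, the fingers and bridge above 8 N).
It fails at once if the bottle, the jar or the slide box is moved (15 mm) or tipped (0.2 rad) (distance of any of amber_bottle, red_jar, slide_box from where it was at the start of the episode above 0.015 m or angle between any of amber_bottle, red_jar, slide_box's own z axis and vertical above 0.2 rad).
It also fails if it takes over 48 s, if anything falls off the work surface, if the arm or the gripper's body presses on something with over 40 N, if the wrist force passes 120 N, or if a joint passes its speed limit or range.

### The arm

A 6-joint arm with a two-finger parallel gripper is mounted at the origin on the work surface. World frame = base frame: x ahead of the robot, y to its left, z up, the work surface at z = 0. Lengths are in m, angles in rad, forces in N, time in s.
With the tool pointing down it reaches from about 0.275 to 0.775 m from the base axis. Payload 14.6 kg.
Tool frame: the origin (TCP) lies on the centre line of the jaws, within the pads' length; the fingertips stand 25 mm ahead of it and the grasp point (between the pads) lies 6 mm ahead of it; z points along the fingers, y is the direction in which the jaws open and shut (so a half turn about z gives the same grasp; the last joint's range is limited). The gripper opens to 85 mm and grips with 20 to 120 N. Pads are 22 mm wide; open, the fingers measure 114 mm over their backs; the gripper's body (76 mm by 85 mm) begins 54 mm behind the grasp point. The pads swing forward as they close: fully open they stand 13 mm farther back than shut.
Start: joints at [-1.418, 0.263, -0.048, 1.259, 0, 1.415], TCP at [0.159, -0.5, 0.256] pointing down, gripper open.
Joint ranges: [-2.65, 2.65], [-0.89, 1.7], [-1.18, 1.37], [-2.13, 2.11], [-1.35, 1.29], [-3.14, 3.14]. Speed limits (rad/s): [1.89, 1.89, 2.57, 2.79, 3.14, 3.14].

### API

Orientations are given as a unit quaternion [x, y, z, w].
In Python, from workcell import env gives the robot as it stands.
- The arm moves only by the tool carry_out, never from a script. Its arguments are lists of equal length, an entry for each row: "gripper": the opening in per cent of the stroke, from 0 (shut) to 100 (fully open); "travel": the shift along the tool's x, y, z in m, a list of three; "angular": the turn, a rotation vector about the tool's x, y, z in degrees, a list of three. In form: {"gripper": [gripper, ...], "travel": [[dx, dy, dz], ...], "angular": [[ax, ay, az], ...]}. A call has exactly 8 rows; each row shifts and turns the pose as measured when the row begins, along the tool's axes as they then stand; what a row does not reach is not made up. A row lasts 1/8 s, in which the tool goes at most 62.5 mm and 10.7 degrees, less where a joint would pass 70% of its speed; a pose out of reach is approached as far as the arm can. A call is refused whole if a number of a shift passes 0.0625 or a number of a turn 10.7, either way. A call with a gripper value outside its range is refused whole. The fingers move at their own pace and stop on an object; "force" is the grip in N (left out, the last holds). Time passes only in rows, so rows that do not move let the fingers close, or fill a call up. It gives the time, the measured TCP pose, the force and the opening at its end, in the units of the state.
- env.get_state(): the state, without advancing time (a new reading comes with each control period).
- env.grab_frame(name): name is "side" or "top"; returns a dict with "color" (480x640x3 uint8, blue, green, red), "K" (3x3 intrinsics, pixels), "rvec" (rotation vector, rad) and "tvec" (3), from world to camera coordinates, as OpenCV has them. Camera axes: x right, y down, z forward; pixel columns grow to the right and rows downward; lengths in m; the calibration is good to about 2 mm. A picture is of the moment at which its call begins. There is no depth.
- env.job_done(): hands the job in, once; it reports no verdict.
The state is a dict: "time_s": time; "joint_pos": joint angles; "joint_velocities": joint speeds; "tau": joint torques, N m; "ee_pos": TCP position; "orientation": TCP orientation; "contact_force": force on the tool from outside, world axes, zero at the start; "ft_torque": the same for the moment, N m; "grip_width": finger opening in m.
Only numpy, scipy, OpenCV 4.12 (cv2) and the standard library are available. Lean on these libraries where they do the work, as an engineer would, in place of code of your own. Each camera call takes 0.05 s, during which the arm holds its last target. There are 200 camera calls.

## Working session

There is one attempt and no reset: what is moved stays moved. The work goes in short steps, Python scripts to look and compute and a tool call to move; the robot and the scene stay as the last step left them, time stands still between calls to the robot, and variables do not carry over. Pictures are saved under pics/ and viewed, about 8 in all and at most 12, crops included, and the job is handed in when it is done.

Besides the shell and the picture viewer there is one more tool, called after ">>>" in YAML: its name, and indented under it one key for each argument. carry_out: Moves the arm, as the interface text tells. Its arguments: {"type":"object","properties":{"gripper":{"type":"array","items":{"type":"number"}},"travel":{"type":"array","items":{"type":"array","items":{"type":"number"}}},"angular":{"type":"array","items":{"type":"array","items":{"type":"number"}}},"force":{"type":"number"}},"required":["gripper","travel","angular"]}

```bash
mkdir -p pics; cat > h.py <<'E'
import numpy as np, cv2
from workcell import env
def grab(n,save=None):
    f=env.grab_frame(n)
    if save: cv2.imwrite('pics/'+save,f['color'])
    return f
def ray(f,uv,z):
    R=cv2.Rodrigues(np.array(f['rvec'],float))[0]; t=np.array(f['tvec'],float).ravel()
    uv=np.atleast_2d(np.array(uv,float))
    d=np.c_[uv,np.ones(len(uv))]@np.linalg.inv(f['K']).T@R; c=-R.T@t
    return c+d*((z-c[2])/d[:,2])[:,None]
def proj(f,P): return cv2.projectPoints(np.atleast_2d(np.array(P,float)),np.array(f['rvec'],float),np.array(f['tvec'],float),np.array(f['K'],float),None)[0].reshape(-1,2)
E
python3 - <<'E'
from h import *
for n in('top','side'):
    f=grab(n,n+'0.png'); R=cv2.Rodrigues(np.array(f['rvec'],float))[0]
    print(n,-R.T@np.array(f['tvec']).ravel(),f['K'][0][0],R[2])
print(env.get_state())
E
```

```text
top [ 0.43030603 -0.03292894  1.23805077] 608.918431509063 [ 0.09438809 -0.00727032 -0.99550893]
side [ 0.34934335 -0.64052845  0.82036979] 536.3522519461645 [ 0.19214738  0.60733311 -0.77086048]
{'time_s': 0.1, 'joint_pos': array([-1.41828670e+00,  2.63476965e-01, -4.88295743e-02,  1.25939235e+00,
        1.04503731e-05,  1.41551728e+00]), 'joint_velocities': array([ 0.00039804, -0.00249978,  0.00208432,  0.00013873,  0.00066524,
        0.00074802]), 'tau': array([ 5.96553757e-03, -6.38577962e+01,  3.85063148e+01,  1.00864645e-02,
       -2.43595326e-05, -4.14079830e-05]), 'ee_pos': array([ 0.15902709, -0.50012494,  0.25588831]), 'orientation': array([ 9.88181519e-01,  1.53287576e-01,  5.85007814e-06, -4.51275794e-04]), 'contact_force': array([-0.56332372,  0.46129   , -0.46951378]), 'ft_torque': array([-0.00547032, -0.05727941, -0.00790996]), 'grip_width': 0.08521036919840563}
```

View pics/top0.png

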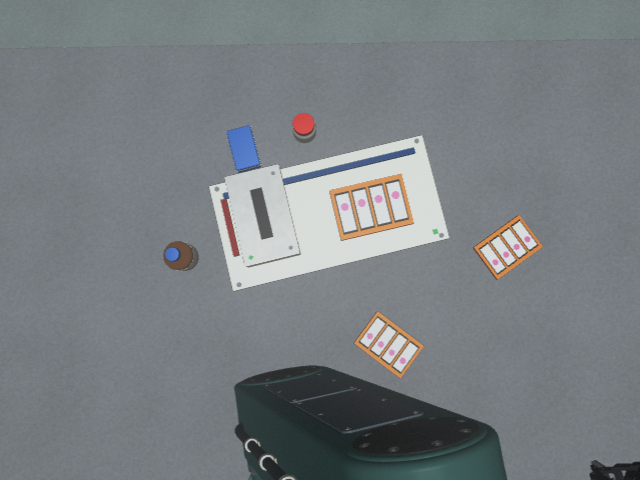

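View pics/side0.png

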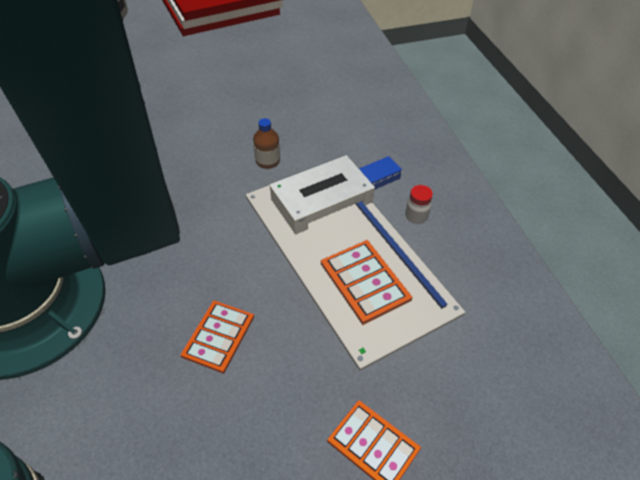

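The top view shows the orange tray on the deck at (372,207), with rail at (350,165), stop at (230,227) and bridge at (262,215). Possible mix-ups are the loose trays at (508,247) and (389,344), which look smaller; I expect the one on the deck to measure 150x104. The bottle is at (178,255), the jar at (304,125) and the box at (243,148).

```bash
cat >> h.py <<'E'
def orange(f):
    h=cv2.cvtColor(f['color'],cv2.COLOR_BGR2HSV); return cv2.inRange(h,(8,140,90),(20,255,255))
def todeck(P,o,yaw):
    c,s=np.cos(yaw),np.sin(yaw); d=np.atleast_2d(P)[:,:2]-o; return d@np.array([[c,-s],[s,c]])
def toworld(p,o,yaw):
    c,s=np.cos(yaw),np.sin(yaw); return np.atleast_2d(p)@np.array([[c,s],[-s,c]])+o
def trays(f):
    cs=cv2.findContours(cv2.morphologyEx(orange(f),cv2.MORPH_CLOSE,np.ones((3,3))),cv2.RETR_EXTERNAL,cv2.CHAIN_APPROX_NONE)[0]
    return [c.reshape(-1,2) for c in cs if cv2.contourArea(c)>600]
E
python3 - <<'E'
from h import *
f=grab('top'); im=f['color']; h=cv2.cvtColor(im,cv2.COLOR_BGR2HSV)
for c in trays(f):
    P=ray(f,c,.026)[:,:2]*1000; print('tray',c.mean(0),cv2.minAreaRect(P.astype(np.float32)))
w=cv2.inRange(h,(0,0,185),(180,45,255)); cs=cv2.findContours(w,cv2.RETR_EXTERNAL,cv2.CHAIN_APPROX_NONE)[0]
c=max(cs,key=cv2.contourArea).reshape(-1,2)
P=ray(f,c,.012)
cor=ray(f,[(209,186),(422,136),(448,238),(234,291)],.012)[:,:2]; print(cor,np.linalg.norm(np.diff(cor,axis=0),axis=1))
d=cor[3]-cor[2]; yaw=np.arctan2(d[1],d[0])
def org(y): R=np.array([[np.cos(y),-np.sin(y)],[np.sin(y),np.cos(y)]]); return np.mean([k-R@np.array(q) for k,q in zip(cor,[(.17,-.1),(-.28,-.1),(-.28,.12),(.17,.12)])],0)
o=org(yaw); print(o,yaw)
for it in range(3):
    q=todeck(P,o,yaw)
    def fit(m): 
        l=cv2.fitLine(q[m].astype(np.float32),cv2.DIST_HUBER,0,.001,.001).ravel(); return l,m.sum()
    a,na=fit((abs(q[:,1]-.12)<.008)&(abs(q[:,0]+.05)<.2))
    b,nb=fit((abs(q[:,1]+.1)<.008)&(q[:,0]>-.26)&(q[:,0]<-.02))
    r,nr=fit((abs(q[:,0]+.28)<.008)&(abs(q[:,1])<.09))
    l,nl=fit((abs(q[:,0]-.17)<.008)&(abs(q[:,1])<.09))
    ya=lambda v:np.arctan(v[1]/v[0])
    dy=((a[3]-a[1]/a[0]*a[2]-.12)+(b[3]-b[1]/b[0]*b[2]+.1))/2; dx=((r[2]+.28)+(l[2]-.17))/2
    print(na,nb,nr,nl,'angles',ya(a),ya(b),'offs',a[3],b[3],r[2],l[2])
    o=toworld([dx,dy],o,yaw)[0]; yaw+=(ya(a)*na+ya(b)*nb)/(na+nb)
print('deck',o,yaw)
bm=cv2.inRange(h,(105,110,40),(125,255,255)); ys,xs=np.nonzero(bm); q=todeck(ray(f,np.c_[xs,ys],.022),o,yaw)
m=(abs(q[:,1]+.07)<.02)&(q[:,0]>-.3)&(q[:,0]<.0); q=q[m]
for x0 in(-.2,-.15,-.1,-.05): s=q[abs(q[:,0]-x0)<.015]; print('rail',x0,np.percentile(s[:,1],[0,2,98,100]))
rm=cv2.inRange(h,(0,120,60),(6,255,255)); ys,xs=np.nonzero(rm); q=todeck(ray(f,np.c_[xs,ys],.022),o,yaw); q=q[(abs(q[:,0]-.145)<.03)&(abs(q[:,1])<.08)]
print('stop',np.percentile(q,[2,98],axis=0))
for c in trays(f):
    if abs(c.mean(0)-[372,207]).max()<15:
        B=cv2.boxPoints(cv2.minAreaRect(ray(f,c,.026)[:,:2].astype(np.float32))); qd=todeck(B,o,yaw); print('tray deck',qd*1000,qd.mean(0))
np.save('deck.npy',[*o,yaw])
print('home w',toworld([.065,-.013],o,yaw))
# overlay check
g=im.copy()
for poly,z,col in(([(.17,-.1),(-.28,-.1),(-.28,.12),(.17,.12)],.012,(0,0,255)),([(-.255,-.065),(.145,-.065)],.022,(0,255,255)),([(.14,-.065),(.14,.053)],.022,(0,255,0)),([(.02,-.101),(.13,-.101),(.13,.081),(.02,.081)],.057,(255,0,255))):
    uv=proj(f,np.c_[toworld(poly,o,yaw),np.full(len(poly),z)]); cv2.polylines(g,[np.round(uv*8).astype(int)],True,col,1,shift=3)
cv2.imwrite('pics/ov.png',cv2.resize(g[110:310,150:470],None,fx=2.5,fy=2.5,interpolation=cv2.INTER_NEAREST))
E
```

```text
tray [388.69934641 344.41830065] ((322.5364990234375, -157.21133422851562), (112.11441040039062, 77.06661224365234), 52.24693298339844)
tray [508.05732484 247.06369427] ((511.12615966796875, -400.73248291015625), (78.7069320678711, 113.92198944091797), 34.456138610839844)
[[ 0.64555844  0.19843184]
 [ 0.74278154 -0.23861296]
 [ 0.5316091  -0.28471146]
 [ 0.43199517  0.14801747]] [0.44772814 0.21614548 0.44404646]
[0.58539292 0.01162274] 1.7970540682154899
192 113 85 86 angles -0.0023868189 -0.0023524193 offs 0.11683865 -0.09908758 -0.2772197 0.1683708
193 113 84 86 angles 2.9572235e-05 2.1644182e-05 offs 0.1180706 -0.098072976 -0.27782267 0.16779412
193 113 84 86 angles 2.9232415e-06 -5.0044705e-06 offs 0.11807085 -0.0980703 -0.27780774 0.16780843
deck [0.58657911 0.01247211] 1.7947066343419629
rail -0.2 [-0.07526044 -0.0751564  -0.06576143 -0.06565999]
rail -0.15 [-0.07535935 -0.07523094 -0.06595558 -0.0657683 ]
rail -0.1 [-0.07474856 -0.07460686 -0.06622699 -0.06595086]
rail -0.05 [-0.07444389 -0.07434954 -0.0660458  -0.06590987]
stop [[ 0.14093995 -0.06062532]
 [ 0.14945904  0.04971151]]
home w [[0.58482173 0.07873606]]
```

View pics/ov.png

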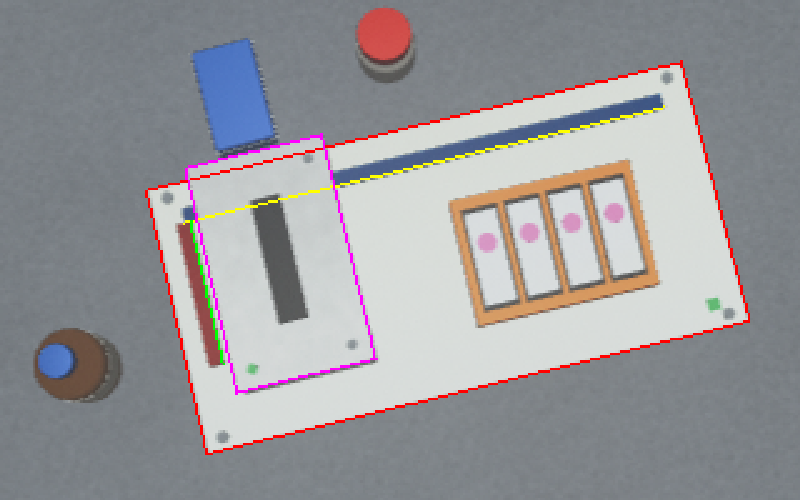

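The overlay fits rail, stop, slab and bridge to about 1 mm. The tray on the deck in the crop at about (554,243) is the one, but its washed-out orange slipped the mask. I'll measure it now, together with the first move.

```bash
sed -i 's/(8,140,90)/(8,90,90)/' h.py; cat >> h.py <<'E'
def deck(): d=np.load('deck.npy'); return d[:2],d[2]
def tray(f):
    o,y=deck()
    for c in trays(f):
        q=todeck(ray(f,c,.026),o,y)*1000
        if -240<q[:,0].mean()<100 and abs(q[:,1].mean())<70:
            r=cv2.minAreaRect(q.astype(np.float32)); print('tray deck',np.round(cv2.boxPoints(r),1).tolist(),np.round(r[0],1),np.round(r[1],1),round(r[2],2))
def tool():
    s=env.get_state(); o,y=deck(); q=s['orientation']
    from scipy.spatial.transform import Rotation as R
    M=R.from_quat(q).as_matrix()
    ang=lambda v:np.degrees((np.arctan2(v[1],v[0])-y+np.pi)%(2*np.pi)-np.pi)
    print('t',round(s['time_s'],2),'tcp deck',np.round(todeck(s['ee_pos'],o,y)[0]*1000,1),'z',round(s['ee_pos'][2]*1000,1),'tool x/y dir in deck',round(ang(M[:,0]),2),round(ang(M[:,1]),2),'tilt',np.round(M[:,2],4),'F',np.round(s['contact_force'],1),'j',np.round(s['joint_pos'],2),'w',s['grip_width'])
    return s,M
E
python3 - <<'E'
from h import *
f=grab('top'); tray(f); s,M=tool(); o,y=deck()
g=np.append(toworld([-.125,.09],o,y)[0],.15); print(g, 'tool shift',M.T@(g-s['ee_pos']))
E
```

```text
tray deck [[-215.39999389648438, -29.299999237060547], [-66.4000015258789, -30.600000381469727], [-65.5, 73.0], [-214.60000610351562, 74.30000305175781]] [-140.5   21.8] [103.6 149. ] 89.51
t 0.2 tcp deck [-404.9  530.7] z 256.0 tool x/y dir in deck -85.19 -175.19 tilt [-1.e-04  6.e-04 -1.e+00] F [-0.  -0.6  0.4] j [-1.42  0.26 -0.05  1.26  0.    1.42] w 0.08546282240840486
[ 0.52658132 -0.12939143  0.15      ] tool shift [ 0.46260962 -0.24195002  0.10621379]
```

The tray measures 149x104 mm, centred at deck (-140.5, 21.8) and nearly square, so this is the right one. I'll move to a standoff beside its near long side.

>>> carry_out:
  gripper: [100,100,100,100,100,100,100,100]
  travel:
    - [0.054,-0.028,0.01]
    - [0.054,-0.028,0.01]
    - [0.054,-0.028,0.01]
    - [0.054,-0.028,0.01]
    - [0.054,-0.028,0.01]
    - [0.054,-0.028,0.01]
    - [0.054,-0.028,0.01]
    - [0.054,-0.028,0.01]
  angular:
    - [0,0,0]
    - [0,0,0]
    - [0,0,0]
    - [0,0,0]
    - [0,0,0]
    - [0,0,0]
    - [0,0,0]
    - [0,0,4.8]

```text
time_s: 1.2
ee_pos: [0.5076, -0.153, 0.1743]
orientation: [0.994, 0.107, 0.001, 0.001]
contact_force: [0.3, -1.4, 0.0]
grip_width: 0.0856
```

```bash
python3 -c "
from h import *; tool()"
```

```text
t 1.2 tcp deck [-143.8  113.7] z 174.3 tool x/y dir in deck -90.52 179.48 tilt [ 0.0014 -0.0016 -1.    ] F [ 0.3 -1.4  0. ] j [-0.45  0.31 -0.21  1.05 -0.    2.48] w 0.08559884947023862
```

>>> carry_out:
  gripper: [100,100,100,100,100,100,100,100]
  travel:
    - [0,-0.003,0.03]
    - [0,0,0.03]
    - [0,0,0.03]
    - [0,0,0.025]
    - [0,0,0.01]
    - [0,0,0.003]
    - [0,0,0]
    - [0,0,0]
  angular:
    - [0,0,-0.5]
    - [0,0,0]
    - [0,0,0]
    - [0,0,0]
    - [0,0,0]
    - [0,0,0]
    - [0,0,0]
    - [0,0,0]

```text
time_s: 2.2
ee_pos: [0.5106, -0.1462, 0.043]
orientation: [0.993, 0.115, 0.001, 0.001]
contact_force: [-0.1, -0.1, 0.3]
grip_width: 0.0856
```

```bash
python3 -c "
from h import *; tool(); f=grab('side','s1.png'); cv2.imwrite('pics/s1c.png',cv2.resize(f['color'][180:380,220:480],None,fx=3,fy=3))"
```

```text
t 2.2 tcp deck [-137.8  109.3] z 43.0 tool x/y dir in deck -89.67 -179.67 tilt [ 0.0028 -0.0018 -1.    ] F [-0.1 -0.1  0.3] j [-0.43  0.43 -0.42  0.71 -0.    2.48] w 0.08558457340877586
```

View pics/s1c.png

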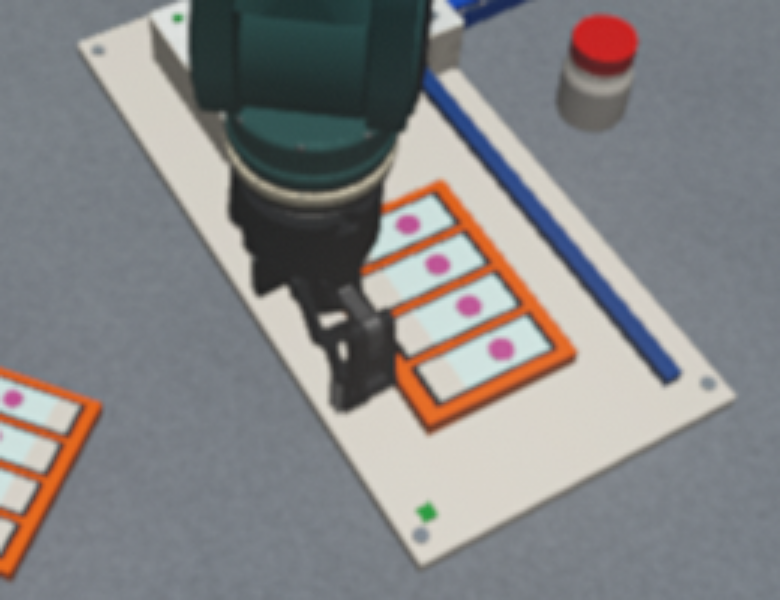

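The crop shows the near finger's tip at full-frame (335,316), standing over the deck edge beside the tray. I'll compare it with the projections for different tip heights.

```bash
python3 -c "
from h import *; f=grab('side'); o,y=deck()
for z in (.018,.025,.031): print(z,proj(f,np.c_[toworld([[-.195,.120],[-.195,.098]],o,y),[z,z]]))"
```

```text
0.018 [[332.51517291 325.63502366]
 [343.54654198 320.15509153]]
0.025 [[332.63757799 323.53761774]
 [343.73294473 318.04164487]]
0.031 [[332.7436586  321.7199309 ]
 [343.89447426 316.21021249]]
```

>>> carry_out:
  gripper: [100,100,100,100,100,100,100,100]
  travel:
    - [0,0,0.003]
    - [0,0,0.003]
    - [0,0,0.002]
    - [0,0,0]
    - [0,0,0]
    - [0,0,0]
    - [0,0,0]
    - [0,0,0]
  angular:
    - [0,0,0.3]
    - [0,0,0]
    - [0,0,0]
    - [0,0,0]
    - [0,0,0]
    - [0,0,0]
    - [0,0,0]
    - [0,0,0]

```text
time_s: 3.3
ee_pos: [0.5108, -0.1463, 0.0348]
orientation: [0.994, 0.112, 0.002, 0.001]
contact_force: [0.3, -0.5, -0.0]
grip_width: 0.0855
```

>>> carry_out:
  gripper: [100,100,100,100,100,100,100,100]
  travel:
    - [0,0,0.002]
    - [0,0,0.002]
    - [0,0,0.002]
    - [0,0,0]
    - [0.006,0,0]
    - [0.006,0,0]
    - [0,0,0]
    - [0,0,0]
  angular:
    - [0,0,0]
    - [0,0,0]
    - [0,0,0]
    - [0,0,0]
    - [0,0,0]
    - [0,0,0]
    - [0,0,0]
    - [0,0,0]

```text
time_s: 4.3
ee_pos: [0.5237, -0.1434, 0.0284]
orientation: [0.994, 0.112, 0.002, 0.001]
contact_force: [-0.1, -0.1, -0.9]
grip_width: 0.0853
```

```bash
python3 -c "
from h import *; tool()"
```

```text
t 4.3 tcp deck [-138.   96.] z 28.4 tool x/y dir in deck -89.98 -179.98 tilt [ 0.0037 -0.0022 -1.    ] F [-0.1 -0.1 -0.9] j [-0.42  0.46 -0.41  0.69 -0.    2.5 ] w 0.08527762204519183
```

>>> carry_out:
  gripper: [100,100,100,100,100,100,100,100]
  travel:
    - [0.005,0,0]
    - [0.005,0,0]
    - [0.005,0,0]
    - [0.005,0,0]
    - [0.005,0,0]
    - [0.005,0,0]
    - [0.005,0,0]
    - [0.003,0,0]
  angular:
    - [0,0,0]
    - [0,0,0]
    - [0,0,0]
    - [0,0,0]
    - [0,0,0]
    - [0,0,0]
    - [0,0,0]
    - [0,0,0]

```text
time_s: 5.3
ee_pos: [0.5621, -0.1344, 0.0285]
orientation: [0.994, 0.112, 0.001, 0.001]
contact_force: [-3.9, -1.0, 3.6]
grip_width: 0.0854
```

```bash
python3 -c "
from h import *; tool(); tray(grab('top','t2.png'))"
```

```text
t 5.3 tcp deck [-137.8   56.5] z 28.5 tool x/y dir in deck -90.01 179.99 tilt [ 0.0014 -0.0025 -1.    ] F [-3.9 -1.   3.6] j [-0.37  0.51 -0.32  0.74 -0.    2.54] w 0.08542647639151814
```

>>> carry_out:
  gripper: [100,100,100,100,100,100,100,100]
  travel:
    - [0.002,0,0]
    - [0.002,0,0]
    - [0.001,0,0]
    - [0.001,0,0]
    - [0,0,0]
    - [0,0,0]
    - [0,0,0]
    - [0,0,0]
  angular:
    - [0,0,0]
    - [0,0,0]
    - [0,0,0]
    - [0,0,0]
    - [0,0,0]
    - [0,0,0]
    - [0,0,0]
    - [0,0,0]

```text
time_s: 6.35
ee_pos: [0.5683, -0.1329, 0.0284]
orientation: [0.994, 0.112, 0.001, 0.001]
contact_force: [-2.4, -0.6, 2.9]
grip_width: 0.0856
```

```bash
python3 -c "
from h import *; tool(); f=grab('top'); tray(f); cv2.imwrite('pics/t3.png',cv2.resize(f['color'][110:310,200:470],None,fx=2.9,fy=2.9))"
```

```text
t 6.35 tcp deck [-137.7   50.1] z 28.4 tool x/y dir in deck -90.01 179.99 tilt [ 0.0015 -0.0023 -1.    ] F [-2.4 -0.6  2.9] j [-0.37  0.52 -0.3   0.75 -0.    2.55] w 0.08559632727225308
```

View pics/t3.png

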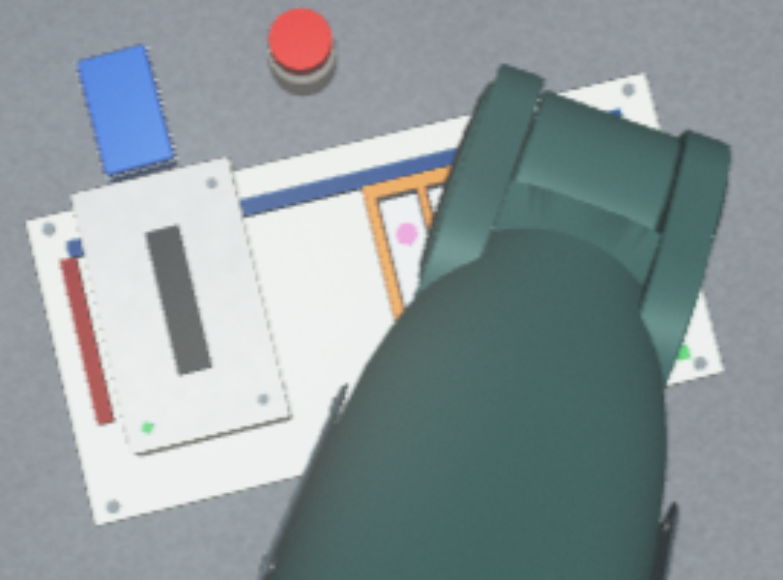

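The crop shows the tray's leading far corner at (365,187), about 1 to 2 mm short of the rail. I'll keep pressing gently.

>>> carry_out:
  gripper: [100,100,100,100,100,100,100,100]
  travel:
    - [0.0015,0,0]
    - [0.0015,0,0]
    - [0.001,0,0]
    - [0,0,0]
    - [0,0,0]
    - [0,0,0]
    - [0,0,0]
    - [0,0,0]
  angular:
    - [0,0,0]
    - [0,0,0]
    - [0,0,0]
    - [0,0,0]
    - [0,0,0]
    - [0,0,0]
    - [0,0,0]
    - [0,0,0]

```text
time_s: 7.4
ee_pos: [0.5684, -0.1327, 0.0283]
orientation: [0.994, 0.111, -0.003, 0.002]
contact_force: [-4.0, -1.1, 2.4]
grip_width: 0.0853
```

```bash
python3 -c "
from h import *; tool()"
```

```text
t 7.4 tcp deck [-137.6   49.9] z 28.3 tool x/y dir in deck -90.08 179.92 tilt [-0.0061 -0.0048 -1.    ] F [-4.  -1.1  2.4] j [-0.37  0.52 -0.3   0.76 -0.01  2.55] w 0.08526991051117896
```

Contact is solid: the tool stays at y≈50, so the tray's side is at about 39 mm, flat on the rail. Next I back off, lift and turn the hand behind the trailing end.

>>> carry_out:
  gripper: [100,100,100,100,100,100,100,100]
  travel:
    - [-0.015,0,0]
    - [-0.006,0,-0.03]
    - [0,0,-0.035]
    - [0.028,0.036,0]
    - [0.028,0.036,0]
    - [0.028,0.036,0]
    - [0,0,0]
    - [0,0,0]
  angular:
    - [0,0,0]
    - [0,0,0]
    - [0,0,0]
    - [0,0,0]
    - [0,0,0]
    - [0,0,0]
    - [0,0,-10]
    - [0,0,-10]

```text
time_s: 8.4
ee_pos: [0.6525, -0.2278, 0.0952]
orientation: [0.958, 0.286, -0.002, 0.001]
contact_force: [-0.8, 1.3, 0.1]
grip_width: 0.0856
```

>>> carry_out:
  gripper: [50,50,50,50,50,50,50,50]
  travel:
    - [0,0,0]
    - [0,0,0]
    - [0,0,0]
    - [0,0,0]
    - [0,0,0]
    - [0,0,0]
    - [0,0,0]
    - [0,0,0]
  angular:
    - [0,0,-10]
    - [0,0,-10]
    - [0,0,-10]
    - [0,0,-10]
    - [0,0,-10]
    - [0,0,-10]
    - [0,0,-10]
    - [0,0,0]

```text
time_s: 9.4
ee_pos: [0.648, -0.2296, 0.0944]
orientation: [0.605, 0.796, -0.001, -0.0]
contact_force: [0.6, 1.0, -0.0]
grip_width: 0.0425
```

```bash
python3 -c "
from h import *; tool(); tray(grab('top','t4.png'))"
```

```text
t 9.4 tcp deck [-249.7   -6.2] z 94.4 tool x/y dir in deck 2.68 -87.32 tilt [-0.0014 -0.0017 -1.    ] F [ 0.6  1.  -0. ] j [-0.46  0.62  0.1   1.05 -0.    0.84] w 0.042504896752522364
tray deck [[-215.10000610351562, -64.5999984741211], [-65.4000015258789, -64.69999694824219], [-65.30000305175781, 39.099998474121094], [-215.0, 39.20000076293945]] [-140.2  -12.7] [103.8 149.7] 89.96
```

The tray is at (-140.2, -12.7) and square, flat on the rail as planned. Now a guarded descent behind it.

>>> carry_out:
  gripper: [50,50,50,50,50,50,50,50]
  travel:
    - [0,0,0]
    - [0,0.006,0.02]
    - [0,0,0.02]
    - [0,0,0.01]
    - [0,0,0.004]
    - [0,0,0.001]
    - [0,0,0]
    - [0,0,0]
  angular:
    - [0,0,2.7]
    - [0,0,0]
    - [0,0,0]
    - [0,0,0]
    - [0,0,0]
    - [0,0,0]
    - [0,0,0]
    - [0,0,0]

```text
time_s: 10.45
ee_pos: [0.6541, -0.2283, 0.036]
orientation: [0.63, 0.777, -0.001, 0.0]
contact_force: [0.2, -0.4, -0.3]
grip_width: 0.0425
```

```bash
python3 -c "
from h import *; tool(); f=grab('side'); cv2.imwrite('pics/s5.png',cv2.resize(f['color'][220:420,280:540],None,fx=3,fy=3))
o,y=deck()
for z in (.012,.018,.024): print(z,proj(f,np.c_[toworld([[-.261,.022],[-.261,-.048]],o,y),[z,z]])*3-[840,660])"
```

```text
t 10.45 tcp deck [-249.8  -12.4] z 36.0 tool x/y dir in deck -0.92 -90.92 tilt [-6.0e-04 -1.4e-03 -1.0e+00] F [ 0.2 -0.4 -0.3] j [-0.45  0.67  0.03  0.93 -0.    0.91] w 0.0425071296707143
0.012 [[364.62921258 337.36393735]
 [463.21592242 285.42258697]]
0.018 [[365.99604132 332.07874739]
 [465.03856403 280.00763527]]
0.024 [[367.37683237 326.73956863]
 [466.87937166 274.53871347]]
```

View pics/s5.png

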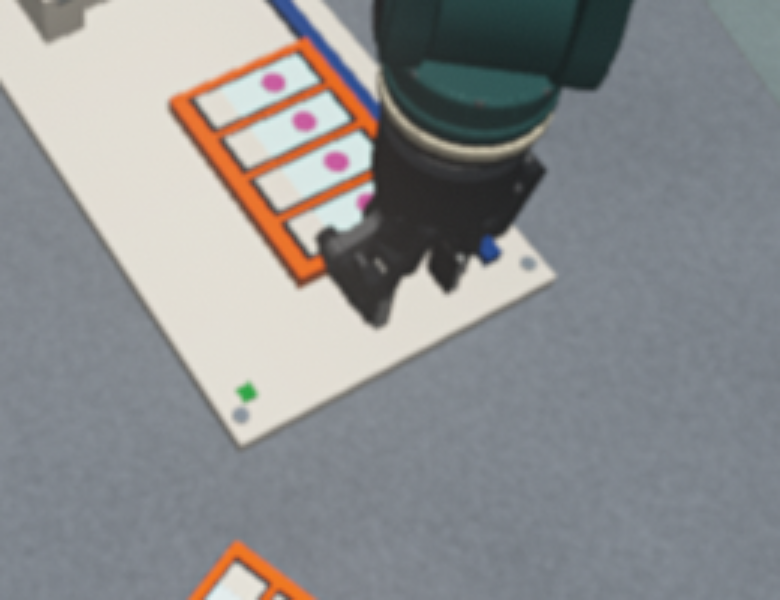

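The side crop shows the tips at (377,326) and (448,290), roughly 22 mm high behind the tray. I'll go 4 mm lower in 1 mm rows and correct the yaw.

>>> carry_out:
  gripper: [50,50,50,50,50,50,50,50]
  travel:
    - [0,0,0.001]
    - [0,0,0.001]
    - [0,0,0.001]
    - [0,0,0.001]
    - [0,0,0]
    - [0,0,0]
    - [0,0,0]
    - [0,0,0]
  angular:
    - [0,0,-0.9]
    - [0,0,0]
    - [0,0,0]
    - [0,0,0]
    - [0,0,0]
    - [0,0,0]
    - [0,0,0]
    - [0,0,0]

```text
time_s: 11.5
ee_pos: [0.6544, -0.2285, 0.0352]
orientation: [0.623, 0.783, -0.001, 0.002]
contact_force: [-0.8, -0.0, 1.2]
grip_width: 0.0427
```

```bash
python3 -c "
from h import *; tool()"
```

```text
t 11.5 tcp deck [-250.   -12.6] z 35.2 tool x/y dir in deck 0.17 -89.83 tilt [ 0.0018 -0.0028 -1.    ] F [-0.8 -0.   1.2] j [-0.45  0.67  0.03  0.93 -0.    0.89] w 0.04265065345178005
```

>>> carry_out:
  gripper: [50,50,50,50,50,50,50,50]
  travel:
    - [0,0,0.002]
    - [0,0,0.002]
    - [0,0,0]
    - [0,0,0]
    - [0,0,0]
    - [0,0,0]
    - [0,0,0]
    - [0,0,0]
  angular:
    - [0,0,0]
    - [0,0,0]
    - [0,0,0]
    - [0,0,0]
    - [0,0,0]
    - [0,0,0]
    - [0,0,0]
    - [0,0,0]

```text
time_s: 12.5
ee_pos: [0.6545, -0.2285, 0.0352]
orientation: [0.622, 0.783, -0.0, 0.003]
contact_force: [-0.1, 0.3, 2.6]
grip_width: 0.0427
```

```bash
python3 -c "
from h import *; tool()"
```

```text
t 12.5 tcp deck [-250.   -12.7] z 35.2 tool x/y dir in deck 0.19 -89.81 tilt [ 0.0038 -0.0042 -1.    ] F [-0.1  0.3  2.6] j [-0.45  0.67  0.02  0.92 -0.    0.89] w 0.04270213319590953
```

The deck is felt at TCP z 35.2. I'll lift 4 mm, then push along the rail.

>>> carry_out:
  gripper: [50,50,50,50,50,50,50,50]
  travel:
    - [0,0,-0.004]
    - [0.01,0,0]
    - [0.01,0,0]
    - [0.008,0,0]
    - [0.01,0,0]
    - [0.01,0,0]
    - [0.01,0,0]
    - [0.01,0,0]
  angular:
    - [0,0,0.3]
    - [0,0,0]
    - [0,0,0]
    - [0,0,0]
    - [0,0,0]
    - [0,0,0]
    - [0,0,0]
    - [0,0,0]

```text
time_s: 13.5
ee_pos: [0.6385, -0.1582, 0.0391]
orientation: [0.625, 0.781, -0.001, 0.003]
contact_force: [-0.1, -2.7, 0.9]
grip_width: 0.043
```

```bash
python3 -c "
from h import *; tool(); tray(grab('top','t6.png'))"
```

```text
t 13.5 tcp deck [-178.   -12.7] z 39.1 tool x/y dir in deck -0.15 -90.15 tilt [ 0.004  -0.0058 -1.    ] F [-0.1 -2.7  0.9] j [-0.37  0.61 -0.08  0.87 -0.    0.98] w 0.042965508508219674
```

>>> carry_out:
  gripper: [50,50,50,50,50,50,50,50]
  travel:
    - [0.01,0,0]
    - [0.01,0,0]
    - [0.01,0,0]
    - [0.01,0,0]
    - [0.01,0,0]
    - [0.01,0,0]
    - [0.01,0,0]
    - [0,0,0]
  angular:
    - [0,0,0]
    - [0,0,0]
    - [0,0,0]
    - [0,0,0]
    - [0,0,0]
    - [0,0,0]
    - [0,0,0]
    - [0,0,0]

```text
time_s: 14.55
ee_pos: [0.6216, -0.0837, 0.0389]
orientation: [0.624, 0.781, -0.001, 0.003]
contact_force: [0.7, 0.3, -0.8]
grip_width: 0.0431
```

```bash
python3 -c "
from h import *; tool(); f=grab('top'); g=f['color'][110:310,200:470]; cv2.imwrite('pics/t7.png',cv2.resize(g,None,fx=2.9,fy=2.9))"
```

```text
t 14.55 tcp deck [-101.6  -12.8] z 38.9 tool x/y dir in deck -0.09 -90.09 tilt [ 0.0038 -0.0055 -1.    ] F [ 0.7  0.3 -0.8] j [-0.26  0.57 -0.17  0.83 -0.    1.09] w 0.04309963731544642
```

View pics/t7.png

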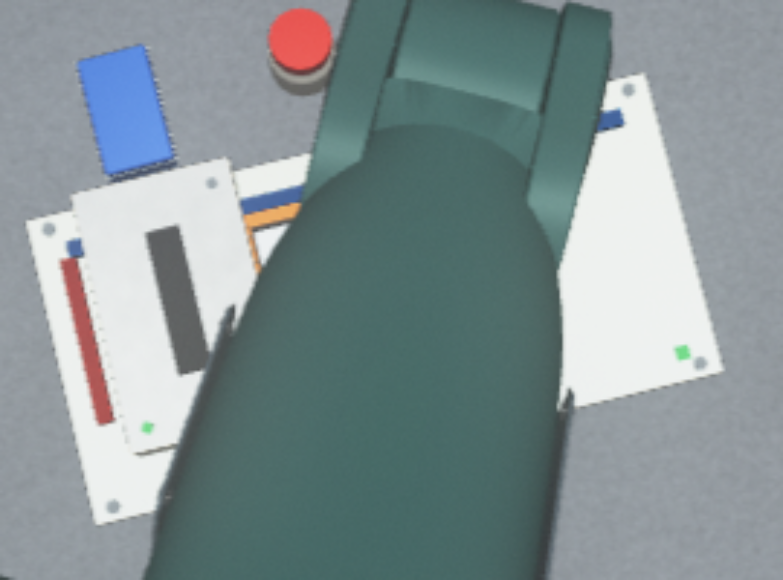

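The tray's far side stays along the rail (orange strip at (270,215)) and its leading end is under the bridge. I'll continue, then slow down.

>>> carry_out:
  gripper: [50,50,50,50,50,50,50,50]
  travel:
    - [0.008,0,0]
    - [0.008,0,0]
    - [0.008,0,0]
    - [0.008,0,0]
    - [0.008,0,0]
    - [0.008,0,0]
    - [0.008,0,0]
    - [0.004,0,0]
  angular:
    - [0,0,0]
    - [0,0,0]
    - [0,0,0]
    - [0,0,0]
    - [0,0,0]
    - [0,0,0]
    - [0,0,0]
    - [0,0,0]

```text
time_s: 15.6
ee_pos: [0.6079, -0.0227, 0.0388]
orientation: [0.625, 0.781, -0.002, 0.004]
contact_force: [-0.2, -4.6, 3.1]
grip_width: 0.0429
```

```bash
python3 -c "
from h import *; tool()"
```

```text
t 15.6 tcp deck [-39. -13.] z 38.8 tool x/y dir in deck -0.16 -90.15 tilt [ 0.0044 -0.0076 -1.    ] F [-0.2 -4.6  3.1] j [-0.17  0.54 -0.23  0.8  -0.01  1.18] w 0.04291302497914291
```

>>> carry_out:
  gripper: [50,50,50,50,50,50,50,50]
  travel:
    - [0.003,0,0]
    - [0.003,0,0]
    - [0.003,0,0]
    - [0.002,0,0]
    - [0.002,0,0]
    - [0.002,0,0]
    - [0,0,0]
    - [0,0,0]
  angular:
    - [0,0,0]
    - [0,0,0]
    - [0,0,0]
    - [0,0,0]
    - [0,0,0]
    - [0,0,0]
    - [0,0,0]
    - [0,0,0]

```text
time_s: 16.6
ee_pos: [0.6045, -0.0077, 0.0387]
orientation: [0.625, 0.781, -0.002, 0.004]
contact_force: [0.8, -3.2, 2.9]
grip_width: 0.0431
```

```bash
python3 -c "
from h import *; tool()"
```

```text
t 16.6 tcp deck [-23.6 -13. ] z 38.7 tool x/y dir in deck -0.19 -90.19 tilt [ 0.0045 -0.0081 -1.    ] F [ 0.8 -3.2  2.9] j [-0.14  0.54 -0.24  0.79 -0.01  1.21] w 0.043058493656770946
```

>>> carry_out:
  gripper: [50,50,50,50,50,50,50,50]
  travel:
    - [0.0015,0,0]
    - [0.0015,0,0]
    - [0.0015,0,0]
    - [0.0015,0,0]
    - [0.0015,0,0]
    - [0,0,0]
    - [0,0,0]
    - [0,0,0]
  angular:
    - [0,0,0]
    - [0,0,0]
    - [0,0,0]
    - [0,0,0]
    - [0,0,0]
    - [0,0,0]
    - [0,0,0]
    - [0,0,0]

```text
time_s: 17.6
ee_pos: [0.604, -0.0055, 0.0388]
orientation: [0.626, 0.779, -0.006, 0.009]
contact_force: [0.0, -4.6, 1.9]
grip_width: 0.0427
```

```bash
python3 -c "
from h import *; tool()"
```

```text
t 17.6 tcp deck [-21.4 -13. ] z 38.8 tool x/y dir in deck -0.39 -90.39 tilt [ 0.0058 -0.0203 -0.9998] F [ 0.  -4.6  1.9] j [-0.14  0.53 -0.24  0.79 -0.02  1.22] w 0.042668461625725226
```

The hand stopped at x≈-21.4 and the wrist flexed, which fits the tray being against the stop. I'll back off, lift away and measure.

>>> carry_out:
  gripper: [50,50,50,50,50,50,50,50]
  travel:
    - [-0.01,0,0]
    - [-0.03,0,-0.01]
    - [-0.03,0,-0.04]
    - [-0.03,-0.02,-0.04]
    - [-0.05,-0.03,-0.01]
    - [-0.05,-0.03,0]
    - [-0.04,-0.04,0]
    - [0,0,0]
  angular:
    - [0,0,0]
    - [0,0,0]
    - [0,0,0]
    - [0,0,0]
    - [0,0,0]
    - [0,0,0]
    - [0,0,0]
    - [0,0,0]

```text
time_s: 18.6
ee_pos: [0.5361, -0.2721, 0.1444]
orientation: [0.625, 0.78, -0.004, 0.006]
contact_force: [0.0, 0.6, -0.3]
grip_width: 0.0425
```

```bash
python3 -c "
from h import *; tool(); o,y=deck()
f=grab('top'); tray(f)
for c in trays(f):
    q=todeck(ray(f,c,.026),o,y)*1000
    if -60<q[:,0].mean()<80 and abs(q[:,1].mean())<70:
        m=(q[:,1]>-55)&(q[:,1]<30)&(q[:,0]<q[:,0].min()+5); print('trail',np.polyfit(q[m,1],q[m,0],1)); print(q.min(0),q.max(0))
cv2.imwrite('pics/t8.png',cv2.resize(f['color'][120:300,190:350],None,fx=3.3,fy=3.3))
g=grab('side'); cv2.imwrite('pics/s8.png',g['color'])
for c in trays(g):
    q=todeck(ray(g,c,.026),o,y)*1000
    if -60<q[:,0].mean()<80 and abs(q[:,1].mean())<70: print('side',q.min(0),q.max(0))
"
```

```text
t 18.6 tcp deck [-266.3  112.4] z 144.4 tool x/y dir in deck -0.22 -90.22 tilt [ 0.0048 -0.0136 -0.9999] F [ 0.   0.6 -0.3] j [-0.6   0.44 -0.09  1.03 -0.01  0.75] w 0.04254888044796419
```

View pics/t8.png

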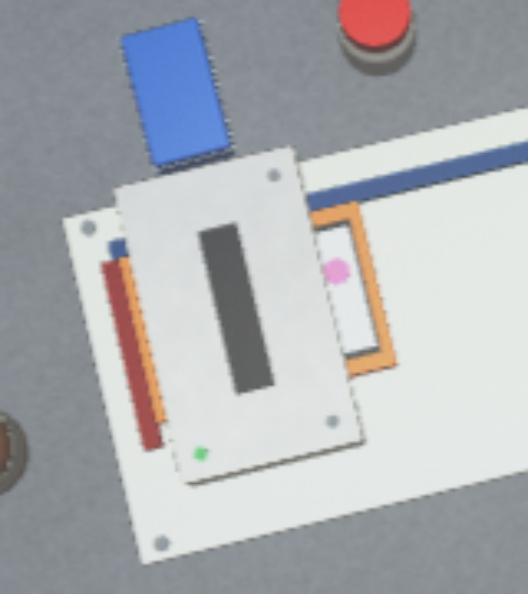

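The picture shows the leading end on the stop (orange against red at (130,300)) and the far side along the rail at (335,205). I'll put numbers on it before handing in.

```bash
python3 -c "
from h import *; o,y=deck()
f=grab('top'); ys,xs=np.nonzero(orange(f)); q=todeck(ray(f,np.c_[xs,ys],.026),o,y)*1000
q=q[(q[:,0]>-40)&(q[:,0]<150)&(abs(q[:,1])<75)]; t=q[q[:,0]<25]
b=[]
for y0 in range(-55,32,6):
    s=t[abs(t[:,1]-y0)<3]
    if len(s): b.append((y0,s[:,0].min()))
b=np.array(b); print('trail x=a*y+b',np.polyfit(b[:,0],b[:,1],1),'expect -10; half pixel ~1mm'); print('y range trailing',np.percentile(t[:,1],[0,1,99,100]),'expect -65..39'); 
l=q[q[:,0]>100]; print('lead max x',np.percentile(l[:,0],[90,99,100]))
h=cv2.cvtColor(f['color'],cv2.COLOR_BGR2HSV)
f0=cv2.imread('pics/top0.png'); d=cv2.absdiff(f['color'],f0).max(2)
for n,(u,v) in dict(bottle=(178,255),jar=(304,125),box=(243,148)).items(): print(n,'changed px',(d[v-30:v+22,u-25:u+25]>40).sum())
"
```

```text
trail x=a*y+b [-2.11278325e-04 -9.35291977e+00] expect -10; half pixel ~1mm
y range trailing [-64.23683455 -64.02569139  38.42919013  38.58187444] expect -65..39
lead max x [138.93085396 139.50850381 139.54618217]
bottle changed px 0
jar changed px 0
box changed px 0
```

```bash
python3 -c "
from h import *; tool(); print(env.job_done())"
```

```text
t 18.75 tcp deck [-263.4  109.9] z 144.3 tool x/y dir in deck 0.01 -89.99 tilt [ 0.0049 -0.0132 -0.9999] F [-0.   0.   0.7] j [-0.6   0.44 -0.09  1.03 -0.01  0.75] w 0.042839084146969755
the job is handed in; nothing more can be done
None
```

The tray is home in the corner, and I handed the job in at about 18.8 s of the 48 s allowed; no verdict was reported. I pushed it flat onto the blue rail with the open fingers, then slid it under the bridge from its trailing end until it met the red stop. After that I backed the hand away.

| Last check (deck mm, from the top camera) | Measured | Should be |
|---|---|---|
| Trailing end, x | -9.4 (pixel edge, about 1 mm) | -10 |
| Leading end, x | 139.5 | 140 |
| Sides, y | -64.2 to 38.6 | -65 to 39 |
| Yaw off square | about 0.0002 rad | below 0.05 rad |

- **Bottle, jar and slide box:** their picture patches showed no changed pixels compared with the start.
- **Hand:** it ended about 0.14 m up and well clear, with contact force at noise level.
- **Failed checks:** the automatic tray outline found nothing while the arm or bridge covered part of the tray, so the final numbers come from the orange pixels alone. The two cameras were not cross-checked on the final pose. My first estimate of the fingertip height from the picture was about 10 mm too high; touching the deck corrected it.

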